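Draw out the cleaner's catch tray with the hooked rod and tote the finished brackets

ROBOT

A 6-joint arm with a two-finger parallel gripper is mounted at the origin on the work surface. World frame = base frame: x ahead of the robot, y to its left, z up, the work surface at z = 0. Lengths are in m, angles in degrees, forces in N, time in s.
With the tool pointing down it reaches from about 0.35 to 0.95 m from the base axis. Payload 17.4 kg.
Tool frame: the origin (TCP) lies on the centre line of the jaws, within the pads' length; the fingertips stand 17 mm ahead of it and the grasp point (between the pads) lies 2 mm behind it; z points along the fingers, x is the direction in which the jaws open and shut, and the axes are right-handed (so a half turn about z gives the same grasp; the last joint's range is limited). The gripper opens to 93 mm and grips with 3 to 60 N. Pads are 15 mm wide; open, the fingers measure 128 mm over their backs; the gripper's body (75 mm by 188 mm) begins 65 mm behind the grasp point.
Start: joints at [-73.9, 6.646, 82.598, -0, 90.757, -2.166], TCP at [0.212, -0.641, 0.236] pointing down, gripper open.
Joint ranges: [-162.19, 162.19], [-47.58, 125.68], [4.15, 143.07], [-65.23, 245.23], [0.69, 171.88], [-170.13, 170.13]. Speed limits (degrees/s): [108.29, 108.29, 127.2, 180, 180, 180].

INTERFACE

Orientations are given as a 3x3 rotation matrix whose columns are the frame's x, y, z axes.
In Python, from cell import r gives the robot as it stands.
- The arm moves only by the tool play_rows, never from a script. Its argument "rows" is one flat list of numbers, 5 for each row, row after row: the closure in counts, from 0 (fully open) to 255 (shut), then the shift along the tool's x, y, z in m, then the turn about the tool's z in rad. A call has 1 to 8 rows; each row shifts and turns the pose as measured when the row begins, along the tool's axes as they then stand; what a row does not reach is not made up. A row lasts 1/10 s, in which the tool goes at most 50 mm and 8.59 degrees, less where a joint would pass 70% of its speed; a pose out of reach is approached as far as the arm can. A call with a gripper value outside its range is refused whole. The fingers move at their own pace and stop on an object; "force" is the grip in N (left out, the last holds). Time passes only in rows, so rows that do not move let the fingers close. It gives the time, the measured TCP pose, the force and the opening at its end, in the units of the state.
- r.state(): the state, without advancing time (a new reading comes with each control period).
- r.camera(name): name is "scene" or "side" or "wrist"; returns (picture, depth): 400x640x3 uint8, blue, green, red; 400x640 float32, m along the optical axis (not along the pixel's ray), 0 where there is no reading.
- r.camera_model(name): a dict with "mtx" (3x3 intrinsics, pixels), "view" (4x4, takes a point from world to camera coordinates). Camera axes: x right, y down, z forward; pixel columns grow to the right and rows downward; lengths in m; the calibration is good to about 2 mm. A picture is of the moment at which its call begins: read the wrist's pose just before it. camera_model takes no time and is no camera call; for the wrist camera it gives the pose at the moment of the call.
- r.hand_in(): hands the job in, once; it reports no verdict.
The state is a dict: "clock": time; "joints": joint angles; "dq": joint speeds; "joint_efforts": joint torques, N m; "eef_pos": TCP position; "tcp_rot": TCP orientation; "ft_force": force on the tool from outside, world axes, zero at the start; "moment": the same for the moment, N m; "finger_gap": finger opening in m.
Only numpy, scipy, OpenCV 4.12 (cv2) and the standard library are available. Lean on these libraries where they do the work, as an engineer would, in place of code of your own. Each camera call takes 0.05 s, during which the arm holds its last target. There are 200 camera calls.

TASK

Two finished aluminium hinge brackets are waiting in the catch tray, which is pushed back under the cleaning machine's ledge with its pull eye out of reach of the hand. Take the hooked rod, reach it under the ledge, catch the eye and draw the tray fully out, then lay the rod back flat on the bench and leave the tray out. Put both brackets in the open tote, each standing on its base plate on the tote's floor, and do not disturb the plain bar or the flange lying on the bench.

Things in the scene. Friction and masses are not known exactly. Their poses are not given: they have to be found in the camera images.
- ledge_edge (a point): Middle of the lower front edge of the machine's overhanging white head (the ledge), 340 mm wide, underside 105 mm above the bench, top 270 mm. Fixed. Axes: x into the machine (the rod reaches in along x; the tray slides out along -x), y along the edge, z up. The head reaches 260 mm in, open below; a column stands behind.
- tray (a joint): Slide of the catch tray, in m: 0 fully in (starts 0 to 0.012), 0.25 at the end stop, fully out. It slides with about 2.5 N of friction plus light damping and stays where it is left.
- eye_bar (a point): Middle of the upright bar of the tray's pull eye; moves with the tray, axes as ledge_edge. Staple of 8 mm steel in the x-z plane: the bar stands 40 mm before (-x) the tray's front plate (50 wide, 72 high); arms 28 mm above and below this point join it to the plate. Opening behind the bar: 34 deep (x), 48 high, open from side to side (y). Tray in: 20 mm behind the ledge's edge, 48 above the bench.
- tray_floor (a point): Centre of the tray's inner floor, 15 mm above the bench; axes as for ledge_edge. Grey open tray, outside 170 mm in x by 270 mm in y, walls 5 mm thick and 40 mm high outside. With the tray in, this point is 145 mm behind the ledge's edge; the brackets stand on this floor.
- rod_c (a point): Handle centre of the hooked rod: aluminium handle 110 (x) by 24 (y) by 30 mm (z); an 8 mm steel rod leaves its +x end along x at mid-height and, 180 mm from this point, turns square to -y as a straight level prong, tip 40 mm from the rod's axis. Starts flat on the bench, hook away from the robot. 0.25 kg, centre of mass 30 to 45 mm from this point towards the hook.
- bracket_a_c (a point): Centre of one finished hinge bracket, half-way up: base plate 90 mm (x) by 46 mm (y) by 12 mm thick, with a rib 70 mm long (x) and 24 mm thick (y) rising in the middle to 55 mm overall height. z is up when it stands on its base. About 0.3 kg. Stands loose in the tray.
- bracket_b_c (a point): The second bracket, identical to the first.
- tote_floor (a point): Centre of the inner floor of the open white tote, 5 mm above the bench. Outside 260 mm (x) by 190 mm (y) by 75 mm high, walls 5 mm, with a lip of 7 mm round the rim; z up. Stands fast.
- tote: The open tote itself; origin under its centre, on the bench.
- hook_rod: The hooked rod; origin 15 mm below rod_c, on the handle's underside.
- bracket_a: First bracket; origin on the underside of its base, 27.5 mm below its centre.
- bracket_b: Second bracket, likewise.
- plain_bar: Bystander: a bar like the rod but straight, with no hook: handle 100 by 24 by 30 mm and 12 mm round end along x, 180 mm long; origin under its middle. It and the hooked rod may lie in either of two places.
- flange: Bystander: round steel flange, 70 mm across, 30 mm high; origin under its centre.
Things that resemble listed ones, but are neither listed nor needed, are in the scene too. Leave any blue look-alike of the hook_rod alone.

How it is judged (in metres and radians):
On the way:
1. the tray is drawn at least 200 mm out with the hooked rod pulling on it (value of joint tray above 0.2 m and contact force between hook_rod and tray above 0.3 N).
At the end, for the whole second after the job is handed in: Both brackets stand in the tote on its floor, upright within 0.2 rad (centre under 40 mm above the floor, within 125 and 90 mm of its middle along x and y), at rest; the rod lies at rest on the bench (handle centre under 28 mm), not in the tote; the tray is still over 170 mm out (x of bracket_a_c in the frame of tote_floor between -0.125 and 0.125 m and y of bracket_a_c in the frame of tote_floor between -0.09 and 0.09 m and z of each of bracket_a_c, bracket_b_c in the frame of tote_floor below 0.04 m and angle between each of bracket_a_c, bracket_b_c's own z axis and vertical below 0.2 rad and linear speed of each of bracket_a, bracket_b, hook_rod below 0.03 m/s and x of bracket_b_c in the frame of tote_floor between -0.125 and 0.125 m and y of bracket_b_c in the frame of tote_floor between -0.09 and 0.09 m and height (world z) of rod_c below 0.028 m and not (x of rod_c in the frame of tote_floor between -0.14 and 0.14 m and y of rod_c in the frame of tote_floor between -0.105 and 0.105 m) and value of joint tray above 0.17 m); the robot touches nothing.
It fails at once if the plain bar is moved more than 40 mm (distance of plain_bar from where it was at the start of the episode above 0.04 m).
It fails at once if the flange is moved more than 40 mm (distance of flange from where it was at the start of the episode above 0.04 m).
It also fails if it takes over 72 s, if anything falls off the work surface, if the arm or the gripper's body presses on something with over 40 N, if the wrist force passes 120 N, or if a joint passes its speed limit or range.

## Working session

There is one attempt and no reset: what is moved stays moved. The work goes in short steps, Python scripts to look and compute and a tool call to move; the robot and the scene stay as the last step left them, time stands still between calls to the robot, and variables do not carry over. Pictures are saved under pics/ and viewed, about 8 in all and at most 12, crops included, and the job is handed in when it is done.

Besides the shell and the picture viewer there is one more tool, called after ">>>" by a JSON object that holds its "name" and its "arguments", one argument or row to a line. play_rows: Moves the arm, as the interface text tells. Its arguments: {"type":"object","properties":{"rows":{"type":"array"},"force":{"type":"number"}},"required":["rows"]}

```bash
mkdir -p pics; ls
cat > h.py <<'E'
import numpy as np, cv2
from cell import r
def grab(n):
    m=r.camera_model(n); p,d=r.camera(n); return p,d,m
def pts(d,m):
    K=np.array(m["mtx"]);V=np.linalg.inv(np.array(m["view"]))
    v,u=np.mgrid[0:d.shape[0],0:d.shape[1]]
    c=np.stack([(u-K[0,2])/K[0,0]*d,(v-K[1,2])/K[1,1]*d,d,np.ones_like(d)],-1)
    return (c@V.T)[...,:3]
E
python3 - <<'E'
from h import *
ims=[]
for n in("scene","side"):
    p,d,m=grab(n); cv2.imwrite(f"pics/{n}0.png",p); np.savez(f"{n}0.npz",p=p,d=d,P=pts(d,m))
    print(n,np.round(np.linalg.inv(np.array(m["view"])),2).tolist())
print(r.state())
E
```

```text
pics
scene [[-1.0, -0.09, 0.04, 0.45], [-0.1, 0.94, -0.34, 0.51], [-0.01, -0.34, -0.94, 1.44], [0.0, 0.0, 0.0, 1.0]]
side [[-0.95, 0.28, -0.11, 0.65], [0.3, 0.9, -0.31, 0.48], [0.01, -0.33, -0.94, 1.42], [0.0, 0.0, 0.0, 1.0]]
{'clock': 0.1, 'joints': array([-7.39018113e+01,  6.66853605e+00,  8.26298368e+01, -4.22871484e-04,
        9.07568091e+01, -2.16548054e+00]), 'dq': array([ 0.02852281, -0.13287582, -0.12992268, -0.06235494, -0.09309904,
       -0.02708426]), 'joint_efforts': array([ 2.44397677e-03, -7.22886229e+01, -6.23865151e+01,  7.82059995e-02,
        2.27493705e-02, -4.89262561e-05]), 'eef_pos': array([ 0.21148701, -0.64084509,  0.23503499]), 'tcp_rot': array([[ 3.13390149e-01, -9.49624420e-01, -2.74144787e-04],
       [-9.49623972e-01, -3.13390268e-01,  9.23294838e-04],
       [-9.62697633e-04, -2.90170452e-05, -9.99999536e-01]]), 'ft_force': array([ 0.28575082, -0.23390228,  0.74805109]), 'moment': array([-0.0349036 , -0.05196724, -0.03333609]), 'finger_gap': 0.09285570677780813}
```

View pics/scene0.png

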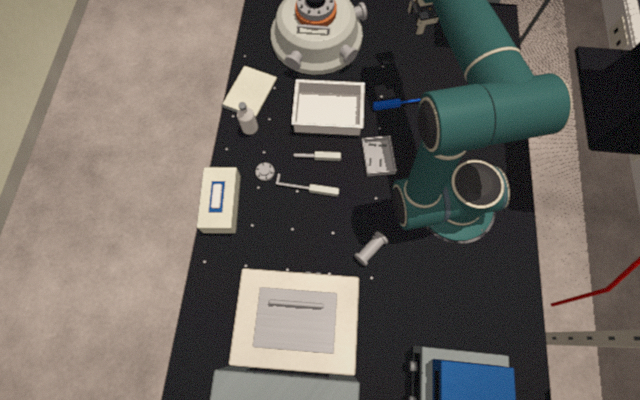

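View pics/side0.png

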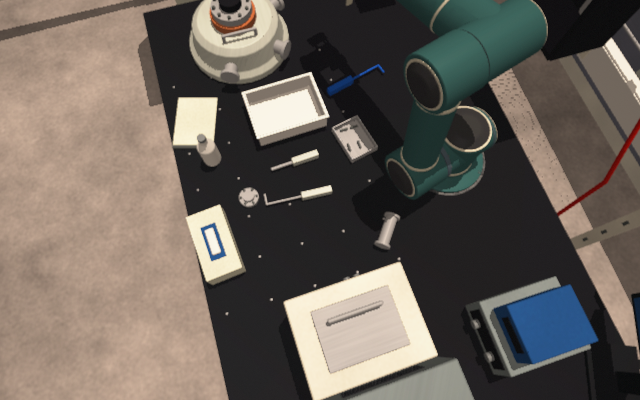

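The white-handled hooked rod lies at about scene (278–338, 178–193). The straight bar is at (295–340, 156), with the flange at (265, 171). The blue hook look-alike at (400, 103) is not to be touched. The tote is at (330, 107), and the machine head is at (295, 320) with the eye just visible near (320, 273).

Run:
```python
from h import *
S=np.load("scene0.npz");D=np.load("side0.npz");P=S["P"];Q=D["P"]
for nm,L,PP in(("scene",[(310,188),(323,190),(337,192),(279,184),(278,177),(320,156),(340,156),(296,156),(265,171),(295,83),(364,84),(292,133),(362,134),(330,110),(241,270),(358,276),(300,273),(320,273),(330,273),(395,103)],P),("side",[(305,195),(318,192),(331,189),(266,203),(265,195),(300,158),(248,196),(285,301),(401,264),(345,279),(354,275),(358,272)],Q)):
    for u,v in L: print(nm,u,v,np.round(PP[v,u],3))
# masks
for nm,PP in(("scene",P),("side",Q)):
    z=PP[...,2];x=PP[...,0];y=PP[...,1]
    m=((z>.02)&(z<.04)&(abs(y)<.3)&(x>.4)&(x<.75)).astype(np.uint8)
    n,l,st,c=cv2.connectedComponentsWithStats(m)
    for i in range(1,n):
        if st[i,4]>60:
            a=PP[l==i];r_=cv2.minAreaRect(a[:,:2].astype(np.float32));print(nm,st[i],np.round(a.mean(0),3),np.round(r_[0],3),np.round(r_[1],3),r_[2])
for im,f,b in((S["p"],"s",(230,60,400,290)),(D["p"],"d",(230,130,440,310))):
    c=im[b[1]:b[3],b[0]:b[2]];
    if f=="s": c=cv2.resize(c,None,fx=2.6,fy=2.6,interpolation=2)
    else: c=cv2.resize(c,None,fx=3,fy=3,interpolation=2)
    cv2.imwrite(f"pics/crop{f}.png",c)
```

```text
scene 310 188 [ 0.549 -0.007  0.027]
scene 323 190 [ 0.499 -0.002  0.033]
scene 337 192 [ 0.446 -0.     0.029]
scene 279 184 [ 0.668 -0.016  0.018]
scene 278 177 [ 0.676 -0.043  0.019]
scene 320 156 [ 0.524 -0.141  0.03 ]
scene 340 156 [ 0.447 -0.164 -0.004]
scene 296 156 [ 0.617 -0.136  0.021]
scene 265 171 [ 0.725 -0.057  0.035]
scene 295 83 [ 0.652 -0.428  0.079]
scene 364 84 [ 0.373 -0.503  0.003]
scene 292 133 [ 0.647 -0.245  0.002]
scene 362 134 [ 0.367 -0.265  0.004]
scene 330 110 [ 0.504 -0.362  0.007]
scene 241 270 [ 0.763  0.316 -0.004]
scene 358 276 [ 0.346  0.298 -0.001]
scene 300 273 [0.532 0.346 0.273]
scene 320 273 [0.477 0.33  0.202]
scene 330 273 [0.446 0.297 0.003]
scene 395 103 [ 0.244 -0.406  0.028]
side 305 195 [ 0.541 -0.005  0.028]
side 318 192 [ 0.495 -0.001  0.033]
side 331 189 [0.447 0.002 0.03 ]
side 266 203 [ 0.679 -0.02   0.02 ]
side 265 195 [ 0.675 -0.05   0.021]
side 300 158 [ 0.517 -0.146  0.03 ]
side 248 196 [ 0.733 -0.06   0.03 ]
side 285 301 [0.698 0.351 0.272]
side 401 264 [0.366 0.351 0.269]
side 345 279 [0.52  0.336 0.207]
side 354 275 [0.49  0.332 0.2  ]
side 358 272 [0.449 0.302 0.003]
scene [294 127  61   6 148] [ 0.516 -0.257  0.03 ] [ 0.519 -0.257] [0.238 0.008] 1.7588413953781128
scene [308 152  32   7 186] [ 0.504 -0.147  0.029] [ 0.511 -0.147] [0.12  0.027] 6.156247615814209
scene [259 163  14  16 132] [ 0.728 -0.063  0.028] [ 0.725 -0.063] [0.048 0.059] 0.906606137752533
scene [309 184  30  11 193] [ 0.499 -0.006  0.03 ] [ 0.499 -0.006] [0.027 0.11 ] 86.97697448730469
side [259 121  63  22 171] [ 0.527 -0.257  0.03 ] [ 0.52  -0.257] [0.017 0.239] 88.94038391113281
side [271 149  48  20 231] [ 0.512 -0.147  0.028] [ 0.537 -0.147] [0.178 0.027] 3.45916485786438
side [301 185  32  13 224] [ 0.499 -0.006  0.03 ] [ 0.499 -0.007] [0.027 0.112] 87.26639556884766
side [242 187  17  19 160] [ 0.728 -0.062  0.028] [ 0.727 -0.063] [0.051 0.065] 9.754825592041016
```

View pics/crops.png

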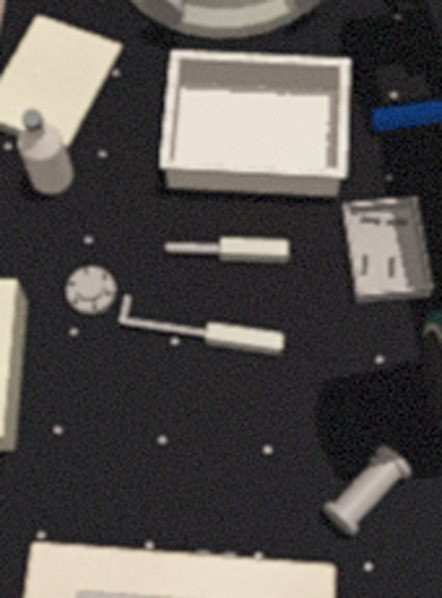

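Run:
```python
from h import *
for n in("scene0","side0"):
    P=np.load(n+".npz")["P"];x,y,z=np.moveaxis(P,-1,0)
    m=(z>.262)&(z<.28)&(y>.2)&(y<.75)&(x>.3)&(x<.8)
    a=P[m];print(n,m.sum(),np.round(np.median(a[:,2]),4))
    r_=cv2.minAreaRect(a[:,:2].astype(np.float32));print(np.round(r_[0],3),np.round(r_[1],3),r_[2]); print(np.round(cv2.boxPoints(r_),3).tolist())
    bx=np.arange(.37,.70,.02); f=[np.percentile(a[abs(a[:,0]-b)<.01,1],1) for b in bx]; print(np.round(f,3), np.polyfit(bx,f,1))
    by=np.arange(.37,.55,.03); print([np.round(np.percentile(a[abs(a[:,1]-b)<.015,0],[.5,99.5]),3).tolist() for b in by])
    m=(z>.015)&(z<.255)&(y>.2)&(y<.36)&(x>.38)&(x<.7); print("below/front",m.sum())
    v,u=np.where(m)
    for i in range(0,len(u),max(1,len(u)//25)): print(u[i],v[i],np.round(P[v[i],u[i]],3),end=';')
    print()
    # tote
    m=(z>.065)&(z<.085)&(y<-.2)&(y>-.5)&(x>.33)&(x<.68); c=cv2.minAreaRect(P[m][:,:2].astype(np.float32));print("tote",np.round(c[0],3),np.round(c[1],3),c[2])
```

```text
scene0 9119 0.271
[0.531 0.474] [0.34  0.261] 1.12880539894104
[[0.35899999737739563, 0.6010000109672546], [0.36399999260902405, 0.3400000035762787], [0.7039999961853027, 0.34700000286102295], [0.6990000009536743, 0.6069999933242798]]
[0.345 0.346 0.344 0.345 0.343 0.346 0.345 0.346 0.346 0.347 0.347 0.348
 0.348 0.349 0.351 0.351 0.351] [0.02100991 0.33564772]
[[0.366, 0.701], [0.364, 0.701], [0.364, 0.7], [0.363, 0.699], [0.363, 0.699], [0.362, 0.698], [0.362, 0.697]]
below/front 17
305 272 [0.523 0.331 0.201];306 272 [0.52  0.331 0.201];307 272 [0.517 0.331 0.2  ];308 272 [0.513 0.332 0.209];309 272 [0.51  0.331 0.205];310 272 [0.507 0.33  0.203];307 273 [0.516 0.334 0.206];308 273 [0.513 0.334 0.208];309 273 [0.51  0.334 0.204];310 273 [0.507 0.333 0.204];315 273 [0.492 0.332 0.203];316 273 [0.489 0.332 0.207];317 273 [0.486 0.331 0.204];318 273 [0.483 0.331 0.205];319 273 [0.48  0.331 0.204];320 273 [0.477 0.33  0.202];320 274 [0.476 0.333 0.203];
tote [ 0.513 -0.35 ] [0.275 0.212] 1.8884605169296265
side0 10327 0.271
[0.53  0.474] [0.34  0.261] 1.2668229341506958
[[0.3569999933
[... 798 characters left out ...]
2];349 276 [0.505 0.33  0.197];353 276 [0.493 0.333 0.191];354 276 [0.496 0.34  0.239];345 277 [0.518 0.33  0.205];346 277 [0.515 0.331 0.204];347 277 [0.512 0.332 0.2  ];348 277 [0.51  0.333 0.209];349 277 [0.506 0.333 0.201];351 277 [0.505 0.34  0.239];343 278 [0.523 0.33  0.197];344 278 [0.521 0.332 0.204];345 278 [0.518 0.333 0.202];346 278 [0.516 0.335 0.21 ];347 278 [0.513 0.335 0.204];348 278 [0.51  0.336 0.206];344 279 [0.522 0.334 0.202];345 279 [0.52  0.336 0.207];325 286 [0.582 0.342 0.24 ];322 287 [0.591 0.342 0.239];319 288 [0.6   0.342 0.239];316 289 [0.608 0.34  0.225];313 290 [0.617 0.34  0.221];310 291 [0.626 0.341 0.227];
tote [ 0.512 -0.352] [0.276 0.209] 2.685882329940796
```

View pics/cropd.png

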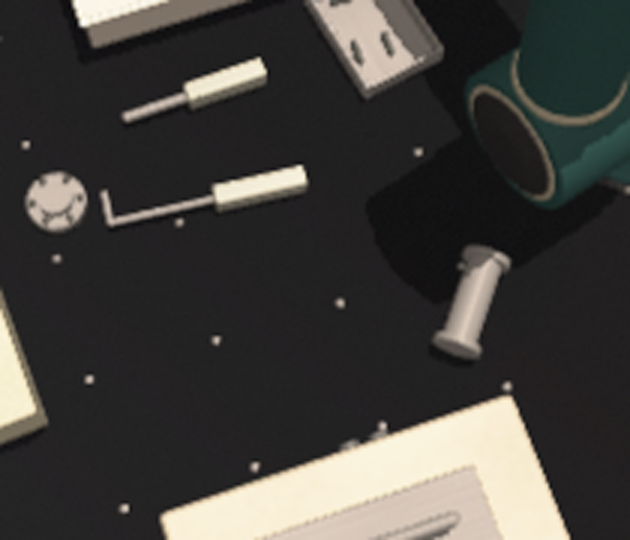

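>>> {"name": "play_rows", "arguments": {
  "rows": [0, 0, 0, 0, 0.126, 0, 0, 0, 0, 0.126, 0, 0, 0, 0, 0.126, 0, -0.043, -0.019, 0, 0, 0, -0.043, -0.019, 0, 0, 0, -0.043, -0.019, 0, 0, 0, -0.043, -0.019, 0, 0, 0, -0.043, -0.019, 0, 0],
  "force": 50
}}

```text
clock: 0.9
eef_pos: [0.3222, -0.4295, 0.2301]
tcp_rot: [[-0.082, -0.997, -0.003], [-0.997, 0.082, 0.008], [-0.008, 0.004, -1.0]]
ft_force: [0.4, 0.2, 0.8]
finger_gap: 0.0928
```

```bash
cat >> h.py <<'E'
def yaw(): R=np.array(r.state()["tcp_rot"]); return np.degrees(np.arctan2(R[1,0],R[0,0]))
def go(x,y,z,yw=None):
    s=r.state();R=np.array(s["tcp_rot"]);d=np.array([x,y,z])-s["eef_pos"]
    print("t",s["clock"],"pos",np.round(s["eef_pos"],4),"yaw",round(yaw(),2),"gap",round(s["finger_gap"],4),"F",np.round(s["ft_force"],1))
    if yw is not None:
        t=yaw()-yw; print("turn",round(np.radians(t),4)); R=R@cv2.Rodrigues(np.array([0,0,np.radians(t)]))[0]
    print("tool shift after turn",np.round(R.T@d,4))
E
python3 -c "
from h import *
go(.534,-.008,.2,-93.5)"
```

```text
t 0.9 pos [ 0.3222 -0.4295  0.2301] yaw -94.71 gap 0.0928 F [0.4 0.2 0.8]
turn -0.0211
tool shift after turn [-0.4334 -0.1858  0.0327]
```

>>> {"name": "play_rows", "arguments": {
  "rows": [0, -0.046, -0.019, 0.003, -0.02, 0, -0.046, -0.019, 0.003, 0, 0, -0.046, -0.019, 0.003, 0, 0, -0.046, -0.019, 0.003, 0, 0, -0.046, -0.019, 0.003, 0, 0, -0.046, -0.019, 0.003, 0, 0, -0.046, -0.019, 0.003, 0, 0, -0.046, -0.019, 0.003, 0]
}}

```text
clock: 1.7
eef_pos: [0.4944, -0.0689, 0.2078]
tcp_rot: [[-0.063, -0.998, -0.002], [-0.998, 0.063, 0.008], [-0.007, 0.003, -1.0]]
ft_force: [1.1, -1.0, -0.5]
finger_gap: 0.093
```

>>> {"name": "play_rows", "arguments": {
  "rows": [0, -0.035, -0.018, 0, 0, 0, -0.02, -0.01, 0, 0, 0, 0, 0, 0, 0]
}}

```text
clock: 2.0
eef_pos: [0.5274, -0.008, 0.2067]
tcp_rot: [[-0.057, -0.998, -0.004], [-0.998, 0.057, 0.009], [-0.008, 0.004, -1.0]]
ft_force: [0.7, -0.3, 0.1]
finger_gap: 0.0933
```

Run:
```python
from h import *
go(.534,-.008,.2,-93.5)
p,d,m=grab("wrist");P=pts(d,m);np.savez("w1.npz",p=p,d=d,P=P);cv2.imwrite("pics/w1.png",p)
print(np.round(np.linalg.inv(np.array(m["view"])),2).tolist())
x,y,z=np.moveaxis(P,-1,0)
k=((z>.02)&(z<.04)&(abs(y)<.06)&(x>.4)&(x<.7)&(d>0))
k=cv2.morphologyEx(k.astype(np.uint8),cv2.MORPH_OPEN,np.ones((3,3)))
n,l,st,c=cv2.connectedComponentsWithStats(k)
for i in range(1,n):
    if st[i,4]>100: a=P[l==i];q=cv2.minAreaRect(a[:,:2].astype(np.float32));print(st[i],np.round(q[0],3),np.round(q[1],3),q[2])
```

```text
t 2.0 pos [ 0.5274 -0.008   0.2067] yaw -93.29 gap 0.0933 F [ 0.7 -0.3  0.1]
turn 0.0037
tool shift after turn [-0.0004 -0.0067  0.0066]
[[-0.06, -0.97, -0.25, 0.6], [-1.0, 0.05, 0.02, -0.01], [-0.01, 0.25, -0.97, 0.36], [0.0, 0.0, 0.0, 1.0]]
[ 315  151   26  108 2639] [ 0.498 -0.006] [0.024 0.109] 86.28338623046875
```

View pics/w1.png

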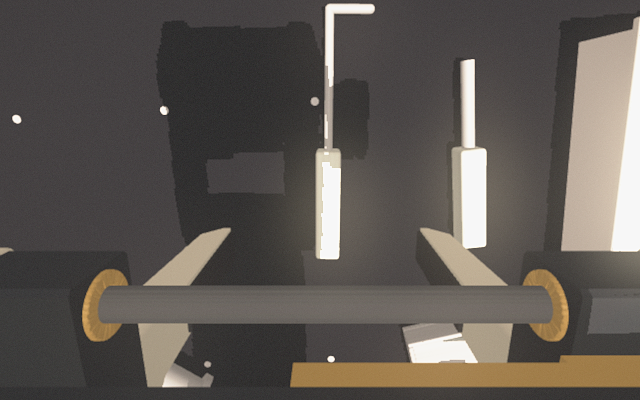

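The rod is confirmed: hook at (328–372, 8), handle at (327, 205), handle centre (0.498, −0.006), yaw −3.7°. The plain bar at (470, 150) has no hook. Next I look sideways under the ledge at the eye.

>>> {"name": "play_rows", "arguments": {
  "rows": [0, -0.039, 0.022, 0, 0, 0, -0.039, 0.022, 0, 0, 0, -0.039, 0.022, 0, 0, 0, -0.039, 0.022, 0, 0, 0, 0, 0, 0, 0, 0, 0, 0, 0, 0]
}}

```text
clock: 2.65
eef_pos: [0.4442, 0.1517, 0.2071]
tcp_rot: [[-0.064, -0.998, -0.005], [-0.998, 0.064, 0.007], [-0.007, 0.006, -1.0]]
ft_force: [0.7, -0.6, 0.2]
finger_gap: 0.0931
```

Run:
```python
from h import *
p,d,m=grab("wrist");P=pts(d,m);np.savez("w2.npz",p=p,d=d,P=P)
go(.534,-.008,.12,-93.7)
x,y,z=np.moveaxis(P,-1,0)
k=(z>.01)&(z<.1)&(y>.3)&(x>.3)&(x<.75)&(d>0)
v,u=np.where(k);print(len(u))
if len(u):
  print(u.min(),u.max(),v.min(),v.max()); 
  k2=k&(abs(x-.53)<.08)
  for zz in np.arange(.015,.095,.01):
    a=P[k2&(abs(z-zz)<.005)]
    if len(a): print(round(zz,3),len(a),np.round([a[:,0].min(),np.median(a[:,0]),a[:,0].max(),a[:,1].min(),np.median(a[:,1]),a[:,1].max()],3))
c=cv2.resize(p[0:260,0:330],None,fx=2.3,fy=2.3,interpolation=2);cv2.imwrite("pics/w2.png",c)
```

```text
t 2.7 pos [0.4443 0.1515 0.2071] yaw -93.71 gap 0.0928 F [-0.4 -0.3 -1. ]
turn -0.0001
tool shift after turn [ 0.154  -0.1003  0.0855]
7096
10 116 0 245
0.015 2070 [0.45  0.545 0.61  0.36  0.401 0.406]
0.025 1514 [0.45  0.531 0.61  0.359 0.402 0.406]
0.035 1349 [0.45  0.534 0.61  0.359 0.402 0.406]
0.045 108 [0.507 0.532 0.557 0.358 0.361 0.402]
0.055 86 [0.529 0.532 0.536 0.358 0.36  0.363]
0.065 97 [0.529 0.532 0.537 0.358 0.36  0.364]
0.075 175 [0.529 0.532 0.537 0.358 0.361 0.371]
0.085 52 [0.53  0.533 0.535 0.361 0.365 0.369]
```

View pics/w2.png

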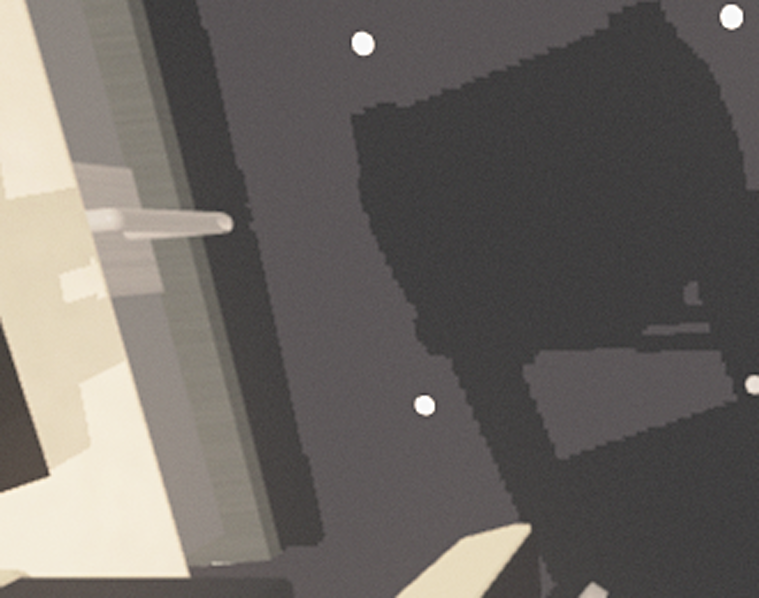

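The eye bar shows at crop (90–230, 222). It measures x 0.5325, y centre 0.362 at the front of the tray, with the plate at y 0.402, which matches the 40 mm given. Now I grasp the rod.

>>> {"name": "play_rows", "arguments": {
  "rows": [0, 0.038, -0.025, 0.02, 0, 0, 0.038, -0.025, 0.02, 0, 0, 0.038, -0.025, 0.02, 0, 0, 0.037, -0.024, 0.02, 0, 0, 0, 0, 0.02, 0, 0, 0, 0, 0, 0]
}}

```text
clock: 3.3
eef_pos: [0.5353, -0.0177, 0.1039]
tcp_rot: [[-0.073, -0.997, -0.003], [-0.997, 0.073, 0.008], [-0.007, 0.004, -1.0]]
ft_force: [-0.3, -0.6, 0.5]
finger_gap: 0.0931
```

```bash
python3 -c "
from h import *
go(.534,-.008,.022,-93.7)"
```

```text
t 3.3 pos [ 0.5353 -0.0177  0.1039] yaw -94.18 gap 0.0931 F [-0.3 -0.6  0.5]
turn -0.0083
tool shift after turn [-0.009   0.0016  0.082 ]
```

>>> {"name": "play_rows", "arguments": {
  "rows": [0, -0.009, 0.002, 0.025, -0.008, 0, 0, 0, 0.025, 0, 0, 0, 0, 0.02, 0, 0, 0, 0, 0.008, 0, 0, 0, 0, 0, 0]
}}

```text
clock: 3.8
eef_pos: [0.5351, -0.012, 0.0283]
tcp_rot: [[-0.07, -0.998, 0.0], [-0.998, 0.07, 0.007], [-0.007, 0.0, -1.0]]
ft_force: [0.4, 1.2, 0.5]
finger_gap: 0.0929
```

```bash
python3 -c "
from h import *
go(.534,-.008,.022,-93.7)"
```

```text
t 3.8 pos [ 0.5351 -0.012   0.0283] yaw -94.02 gap 0.0929 F [0.4 1.2 0.5]
turn -0.0056
tool shift after turn [-0.0039  0.0014  0.0063]
```

>>> {"name": "play_rows", "arguments": {
  "rows": [0, -0.003, 0.001, 0.005, -0.005, 0, -0.001, 0, 0.001, 0, 255, 0, 0, 0, 0, 255, 0, 0, 0, 0, 255, 0, 0, 0, 0, 255, 0, 0, 0, 0, 255, 0, 0, 0, 0, 255, 0, 0, 0, 0]
}}

```text
clock: 4.6
eef_pos: [0.5365, -0.0079, 0.0268]
tcp_rot: [[-0.065, -0.998, 0.006], [-0.998, 0.065, 0.007], [-0.007, -0.006, -1.0]]
ft_force: [-0.4, 0.5, -0.4]
finger_gap: 0.05
```

>>> {"name": "play_rows", "arguments": {
  "rows": [255, 0, 0, 0.006, 0, 255, 0, 0, 0.001, 0, 255, 0, 0, 0, 0, 255, 0, 0, 0, 0, 255, 0, 0, 0, 0, 255, 0, 0, 0, 0]
}}

```text
clock: 5.2
eef_pos: [0.5364, -0.008, 0.0189]
tcp_rot: [[-0.065, -0.998, 0.006], [-0.998, 0.065, 0.006], [-0.007, -0.005, -1.0]]
ft_force: [-0.9, -0.2, -0.8]
finger_gap: 0.0233
```

>>> {"name": "play_rows", "arguments": {
  "rows": [255, 0, 0, -0.02, 0, 255, 0, 0, -0.035, 0, 255, 0, 0, -0.035, 0, 255, 0, 0, 0, -0.14, 255, 0, 0, 0, -0.14, 255, 0, 0, 0, -0.14, 255, 0, 0, 0, -0.14, 255, 0, 0, 0, -0.14]
}}

```text
clock: 6.0
eef_pos: [0.5342, -0.0082, 0.1106]
tcp_rot: [[0.612, -0.791, 0.002], [-0.791, -0.612, 0.007], [-0.005, -0.006, -1.0]]
ft_force: [-0.2, -0.0, -1.9]
finger_gap: 0.0237
```

>>> {"name": "play_rows", "arguments": {
  "rows": [255, 0, 0, 0, -0.14, 255, 0, 0, 0, -0.14, 255, 0, 0, 0, -0.14, 255, 0, 0, 0, -0.14, 255, 0, 0, 0, -0.14, 255, 0, 0, 0, -0.14, 255, 0, 0, 0, -0.1, 255, 0, 0, 0, 0]
}}

```text
clock: 6.8
eef_pos: [0.5326, -0.0078, 0.108]
tcp_rot: [[0.997, 0.072, -0.002], [0.072, -0.997, 0.008], [-0.002, -0.008, -1.0]]
ft_force: [0.0, 0.2, -2.1]
finger_gap: 0.0236
```

Run:
```python
from h import *
go(.470,.08,.052,1.2)
p,d,m=grab("wrist");P=pts(d,m)
cv2.imwrite("pics/w3.png",p)
S=np.load("scene0.npz")["P"]
for u,v in((357,258),(372,248),(385,238)):print(np.round(S[v,u],3))
```

```text
t 6.8 pos [ 0.5326 -0.0078  0.108 ] yaw 4.12 gap 0.0236 F [ 0.   0.2 -2.1]
turn 0.051
tool shift after turn [-0.0606 -0.0886  0.0569]
[0.355 0.237 0.016]
[0.307 0.203 0.049]
[0.264 0.165 0.055]
```

View pics/w3.png

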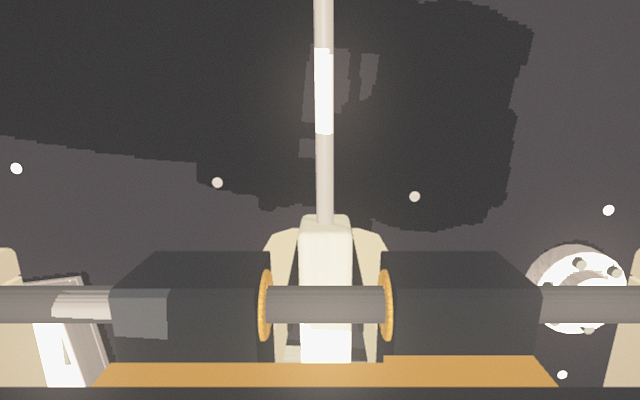

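The rod is held straight in the jaws, with its shaft along column 323–326. I move to the stand-off point at working height.

>>> {"name": "play_rows", "arguments": {
  "rows": [255, 0, 0, 0, 0.05, 255, -0.02, -0.03, 0.02, 0, 255, -0.02, -0.03, 0.02, 0, 255, -0.02, -0.028, 0.016, 0, 255, 0, 0, 0, 0, 255, 0, 0, 0, 0]
}}

```text
clock: 7.45
eef_pos: [0.4695, 0.0824, 0.0506]
tcp_rot: [[1.0, -0.007, -0.002], [-0.007, -1.0, 0.008], [-0.002, -0.008, -1.0]]
ft_force: [-0.3, -1.4, -2.3]
finger_gap: 0.0236
```

Run:
```python
from h import *
go(.470,.2395,.052,1.2)
p,d,m=grab("wrist");P=pts(d,m);np.savez("w4.npz",P=P,p=p)
x,y,z=np.moveaxis(P,-1,0)
for a,b in((20,60),(90,130),(150,190),(225,240)):
    for v in (a,b):
        row=[(u,np.round(P[v,u],3).tolist()) for u in range(300,350,4) if .03<z[v,u]<.09]
        print(v,row[:1],row[-1:])
```

```text
t 7.45 pos [0.4695 0.0824 0.0506] yaw -0.39 gap 0.0236 F [-0.3 -1.4 -2.3]
turn -0.0277
tool shift after turn [ 3.800e-03 -1.571e-01 -1.000e-04]
20 [(316, [0.466, 0.185, 0.052])] [(332, [0.472, 0.186, 0.049])]
60 [(316, [0.466, 0.171, 0.049])] [(332, [0.472, 0.171, 0.048])]
90 [(316, [0.466, 0.159, 0.05])] [(332, [0.472, 0.159, 0.048])]
130 [(316, [0.465, 0.143, 0.05])] [(332, [0.472, 0.143, 0.048])]
150 [(316, [0.465, 0.134, 0.05])] [(332, [0.472, 0.134, 0.049])]
190 [(316, [0.465, 0.117, 0.05])] [(332, [0.472, 0.116, 0.05])]
225 [(300, [0.457, 0.1, 0.048])] [(348, [0.48, 0.1, 0.05])]
240 [(300, [0.458, 0.098, 0.062])] [(348, [0.479, 0.098, 0.063])]
```

>>> {"name": "play_rows", "arguments": {
  "rows": [255, 0, 0, 0, -0.028, 255, 0.002, -0.025, 0, 0, 255, 0.002, -0.03, 0, 0, 255, 0, -0.03, 0, 0, 255, 0, -0.03, 0, 0, 255, 0, -0.025, 0, 0, 255, 0, -0.012, 0, 0, 255, 0, 0, 0, 0]
}}

```text
clock: 8.3
eef_pos: [0.4766, 0.2354, 0.0554]
tcp_rot: [[1.0, 0.016, 0.003], [0.016, -1.0, 0.009], [0.003, -0.009, -1.0]]
ft_force: [0.2, -1.2, -2.4]
finger_gap: 0.0237
```

Run:
```python
from h import *
go(.5135,.2395,.052,1.2)
```

```text
t 8.3 pos [0.4766 0.2354 0.0554] yaw 0.92 gap 0.0237 F [ 0.2 -1.2 -2.4]
turn -0.0049
tool shift after turn [ 0.037  -0.0033  0.0036]
```

Prong tip at x ≈ 0.514 is still clear of the bar edge at 0.5285. Now the sideways move.

>>> {"name": "play_rows", "arguments": {
  "rows": [255, 0, -0.004, 0.003, 0, 255, 0.012, 0, 0, 0, 255, 0.012, 0, 0, 0, 255, 0.012, 0, 0, 0, 255, 0, 0, 0, 0]
}}

```text
clock: 8.8
eef_pos: [0.5172, 0.2369, 0.0526]
tcp_rot: [[1.0, 0.013, 0.004], [0.013, -1.0, 0.008], [0.004, -0.008, -1.0]]
ft_force: [-0.9, 0.1, -2.1]
finger_gap: 0.0235
```

Run:
```python
from h import *
go(.5135,-.02,.052,1.2)
```

```text
t 8.8 pos [0.5172 0.2369 0.0526] yaw 0.77 gap 0.0235 F [-0.9  0.1 -2.1]
turn -0.0075
tool shift after turn [-0.0091  0.2567 -0.0015]
```

>>> {"name": "play_rows", "arguments": {
  "rows": [255, 0, 0.01, 0, 0, 255, 0, 0.015, 0, 0, 255, 0, 0.02, 0, 0, 255, 0, 0.025, 0, 0, 255, 0, 0.025, 0, 0, 255, 0, 0.025, 0, 0, 255, 0, 0.025, 0, 0, 255, 0, 0.025, 0, 0]
}}

```text
clock: 9.6
eef_pos: [0.519, 0.061, 0.0514]
tcp_rot: [[1.0, 0.016, 0.008], [0.015, -1.0, 0.015], [0.008, -0.015, -1.0]]
ft_force: [2.9, 4.8, -3.1]
finger_gap: 0.0239
```

Run:
```python
from h import *
go(.520,-.02,.052,1.2)
```

```text
t 9.6 pos [0.519  0.061  0.0514] yaw 0.88 gap 0.0239 F [ 2.9  4.8 -3.1]
turn -0.0056
tool shift after turn [-0.0007  0.081  -0.0018]
```

Resistance of about 4.8 N shows the tray is following. I keep pulling, slower towards the stop.

>>> {"name": "play_rows", "arguments": {
  "rows": [255, 0, 0.02, 0, 0, 255, 0, 0.02, 0, 0, 255, 0, 0.015, 0, 0, 255, 0, 0.01, 0, 0, 255, 0, 0.008, 0, 0, 255, 0, 0.005, 0, 0, 255, 0, 0.003, 0, 0]
}}

```text
clock: 10.3
eef_pos: [0.5175, -0.0226, 0.0501]
tcp_rot: [[1.0, 0.013, 0.009], [0.012, -1.0, 0.028], [0.009, -0.028, -1.0]]
ft_force: [3.5, 35.1, -6.3]
finger_gap: 0.0233
```

Run:
```python
from h import *
go(.520,-.02,.052,1.2)
p,d,m=grab("scene");P=pts(d,m);np.savez("s2.npz",P=P,p=p)
x,y,z=np.moveaxis(P,-1,0)
k=(z>.03)&(z<.045)&(y>.1)&(y<.34)&(x>.38)&(x<.7)
a=P[k];print(k.sum(),np.round([a[:,:2].min(0),a[:,:2].max(0)],3))
cv2.imwrite("pics/s2.png",cv2.resize(p[140:290,240:400],None,fx=4,fy=4,interpolation=2))
```

```text
t 10.3 pos [ 0.5175 -0.0226  0.0501] yaw 0.7 gap 0.0233 F [ 3.5 35.1 -6.3]
turn -0.0087
tool shift after turn [ 0.0026 -0.0026 -0.0018]
220 [[0.406 0.123]
 [0.669 0.313]]
```

View pics/s2.png

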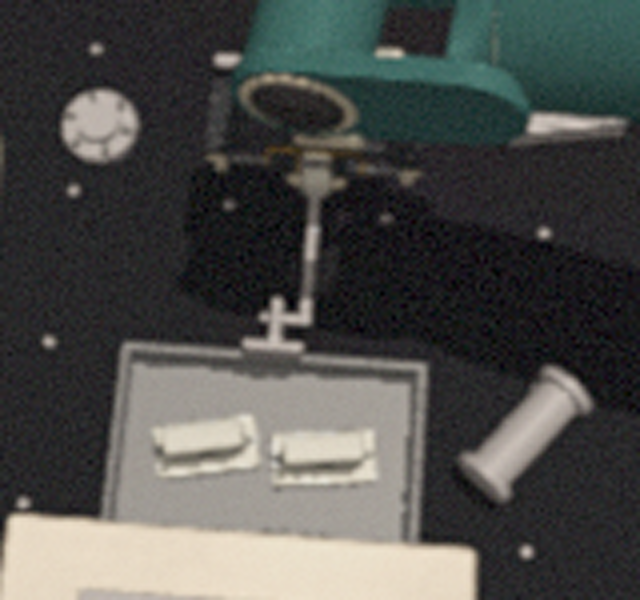

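The tray is out against its stop: the pull force reached 35 N and the eye bar is at crop (275, 315). Both brackets stand in it at (205, 445) and (322, 455). I unhook next.

>>> {"name": "play_rows", "arguments": {
  "rows": [255, 0, -0.008, -0.001, 0, 255, 0, -0.008, -0.001, 0, 255, 0, 0, 0, 0, 255, -0.015, 0, 0, 0, 255, -0.02, 0, 0, 0, 255, -0.02, 0, 0, 0, 255, -0.02, 0, 0, 0, 255, 0, 0, 0, 0]
}}

```text
clock: 11.15
eef_pos: [0.4393, -0.0072, 0.0514]
tcp_rot: [[1.0, 0.016, 0.007], [0.016, -1.0, 0.025], [0.008, -0.025, -1.0]]
ft_force: [-0.6, 0.7, -2.8]
finger_gap: 0.0239
```

Run:
```python
from h import *
go(.44,-.005,.0195)
P=np.load("s2.npz")["P"];x,y,z=np.moveaxis(P,-1,0)
k=(z>.058)&(z<.08)&(y>.17)&(y<.34)&(x>.41)&(x<.66)
n,l,st,c=cv2.connectedComponentsWithStats(k.astype(np.uint8))
for i in range(1,n):
    if st[i,4]>10: a=P[l==i];q=cv2.minAreaRect(a[:,:2].astype(np.float32));print(st[i],np.round(a.mean(0),3),np.round(q[0],3),np.round(q[1],3),q[2])
```

```text
t 11.15 pos [ 0.4393 -0.0072  0.0514] yaw 0.92 gap 0.0239 F [-0.6  0.7 -2.8]
tool shift after turn [ 0.0005 -0.0014  0.0319]
[280 245  21   9 145] [0.59  0.239 0.069] [0.591 0.238] [0.07  0.025] 13.246602058410645
[310 248  21   9 146] [0.485 0.239 0.07 ] [0.486 0.238] [0.069 0.024] 7.629149436950684
```

Brackets measured: A at (0.591, 0.238), yaw 13°, and B at (0.486, 0.238), yaw 8°. Their rib tops read 0.070, as expected. I lay the rod down.

>>> {"name": "play_rows", "arguments": {
  "rows": [255, 0, 0, 0.015, 0, 255, 0, 0, 0.01, 0, 255, 0, 0, 0.004, 0, 255, 0, 0, 0, 0]
}}

```text
clock: 11.55
eef_pos: [0.4408, -0.0067, 0.02]
tcp_rot: [[1.0, 0.017, 0.009], [0.016, -1.0, 0.024], [0.009, -0.024, -1.0]]
ft_force: [-0.4, 2.3, 4.9]
finger_gap: 0.0236
```

Run:
```python
from h import *
go(.44,-.005,.0195)
```

```text
t 11.55 pos [ 0.4408 -0.0067  0.02  ] yaw 0.93 gap 0.0236 F [-0.4  2.3  4.9]
tool shift after turn [-0.0008 -0.0017  0.0005]
```

>>> {"name": "play_rows", "arguments": {
  "rows": [60, 0, 0, 0, 0, 60, 0, 0, 0, 0, 60, 0, 0, 0, 0, 60, 0, 0, 0, 0, 60, 0, 0, 0, 0, 25, 0, 0, -0.02, 0, 25, 0, 0, -0.03, 0, 25, 0, 0, -0.04, 0]
}}

```text
clock: 12.35
eef_pos: [0.4384, -0.0088, 0.1082]
tcp_rot: [[1.0, 0.016, 0.001], [0.016, -1.0, 0.025], [0.001, -0.025, -1.0]]
ft_force: [1.5, 0.1, 0.9]
finger_gap: 0.0819
```

>>> {"name": "play_rows", "arguments": {
  "rows": [25, 0, 0, -0.04, 0, 25, 0, 0, -0.04, 0, 25, 0.025, -0.04, 0, 0, 25, 0.025, -0.04, 0, 0, 25, 0.025, -0.04, 0, 0, 25, 0.02, -0.03, 0, 0, 25, 0, 0, 0, 0]
}}

```text
clock: 13.05
eef_pos: [0.5357, 0.1451, 0.205]
tcp_rot: [[1.0, 0.012, 0.015], [0.012, -1.0, 0.025], [0.015, -0.025, -1.0]]
ft_force: [0.5, 0.1, -0.3]
finger_gap: 0.0838
```

```bash
cat > br.py <<'E'
from h import *
p,d,m=grab("wrist");P=pts(d,m);np.savez("w5.npz",P=P,p=p);cv2.imwrite("pics/w5.png",p)
x,y,z=np.moveaxis(P,-1,0)
k=(z>.06)&(z<.08)&(y>.15)&(y<.32)&(x>.41)&(x<.66)&(d>0)
k=cv2.morphologyEx(k.astype(np.uint8),cv2.MORPH_OPEN,np.ones((3,3)))
n,l,st,c=cv2.connectedComponentsWithStats(k)
for i in range(1,n):
    if st[i,4]>100: a=P[l==i];q=cv2.minAreaRect(a[:,:2].astype(np.float32));print(st[i],np.round(np.median(a[:,2]),3),np.round(q[0],4),np.round(q[1],3),q[2])
k=(z>.02)&(z<.04)&(x<.5)&(y<.14)
E
python3 - <<'E'
import br
from h import *
go(.591,.238,.058,13)
P=grab("scene");p=P[0];P=pts(P[1],P[2]);x,y,z=np.moveaxis(P,-1,0)
k=(z>.02)&(z<.045)&(x<.5)&(x>.38)&(y<.09)&(y>-.12);a=P[k];print("rod",np.round([a.min(0),a.mean(0),a.max(0)],3))
k=(z>.03)&(z<.1)&(x<.6)&(x>.48)&(y<.16)&(y>.08);a=P[k];print("eye ymin",np.round(a.min(0),3))
E
```

```text
[ 347   56   90   48 2759] 0.07 [0.5897 0.239 ] [0.07  0.024] 12.80369758605957
[ 215   58   91   42 2852] 0.07 [0.4849 0.239 ] [0.07  0.024] 8.406844139099121
[296 177  59   5 248] 0.07 [0.5371 0.1591] [0.049 0.001] 1.47308349609375
t 13.1 pos [0.535  0.1439 0.2049] yaw 0.65 gap 0.0842 F [ 0.4 -0.9 -0.3]
turn -0.2156
tool shift after turn [ 0.0729 -0.076   0.15  ]
rod [[ 0.431 -0.1    0.02 ]
 [ 0.443 -0.065  0.03 ]
 [ 0.454 -0.03   0.037]]
eye ymin [0.48  0.114 0.031]
```

View pics/w5.png

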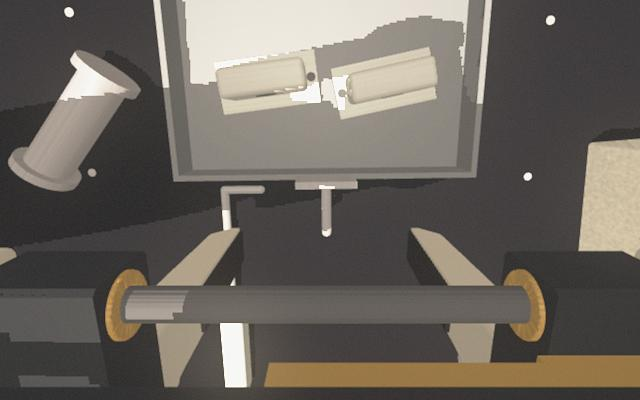

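The rod lies flat beside the tray, with its hook at (225–262, 188) clear of the eye at (326, 210). The brackets stand in the tray at (268, 80) and (385, 82). I grip A (right) along its 70 mm rib.

>>> {"name": "play_rows", "arguments": {
  "rows": [25, 0, 0, 0, -0.106, 25, 0, 0, 0, -0.106, 25, 0.024, -0.026, 0.02, 0, 25, 0.024, -0.026, 0.02, 0, 25, 0.024, -0.024, 0.02, 0, 25, 0, 0, 0, 0]
}}

```text
clock: 13.75
eef_pos: [0.5883, 0.2296, 0.1486]
tcp_rot: [[0.975, 0.223, 0.019], [0.222, -0.975, 0.024], [0.023, -0.019, -1.0]]
ft_force: [0.6, -0.3, 0.2]
finger_gap: 0.0839
```

Run:
```python
from h import *
go(.590,.239,.058,12.8)
```

```text
t 13.75 pos [0.5883 0.2296 0.1486] yaw 12.84 gap 0.0839 F [ 0.6 -0.3  0.2]
turn 0.0007
tool shift after turn [ 0.0016 -0.007   0.0908]
```

>>> {"name": "play_rows", "arguments": {
  "rows": [25, 0.002, -0.007, 0.02, 0, 25, 0, 0, 0.025, 0, 25, 0, 0, 0.02, 0, 25, 0, 0, 0.015, 0, 25, 0, 0, 0, 0]
}}

```text
clock: 14.25
eef_pos: [0.5897, 0.2329, 0.0692]
tcp_rot: [[0.976, 0.219, 0.021], [0.218, -0.976, 0.023], [0.026, -0.018, -1.0]]
ft_force: [0.5, 0.5, -0.4]
finger_gap: 0.084
```

Run:
```python
from h import *
go(.590,.239,.058,12.8)
```

```text
t 14.25 pos [0.5897 0.2329 0.0692] yaw 12.61 gap 0.084 F [ 0.5  0.5 -0.4]
turn -0.0033
tool shift after turn [ 0.0013 -0.0057  0.0113]
```

>>> {"name": "play_rows", "arguments": {
  "rows": [25, 0.001, -0.005, 0.008, 0, 25, 0, -0.002, 0.003, 0, 255, 0, 0, 0, 0, 255, 0, 0, 0, 0, 255, 0, 0, 0, 0, 255, 0, 0, 0, 0, 255, 0, 0, 0, 0, 255, 0, 0, 0, 0],
  "force": 40
}}

```text
clock: 15.05
eef_pos: [0.5903, 0.2401, 0.0613]
tcp_rot: [[0.976, 0.218, 0.025], [0.217, -0.976, 0.024], [0.029, -0.018, -0.999]]
ft_force: [-1.0, -0.2, -1.9]
finger_gap: 0.0701
```

Run:
```python
from h import *
go(.512,-.351,.17,2)
```

```text
t 15.05 pos [0.5903 0.2401 0.0613] yaw 12.56 gap 0.0701 F [-1.  -0.2 -1.9]
turn 0.1844
tool shift after turn [-0.096   0.5852 -0.125 ]
```

>>> {"name": "play_rows", "arguments": {
  "rows": [255, 0, 0, -0.03, 0, 255, 0, 0, -0.045, 0, 255, 0, 0, -0.045, 0, 255, 0, 0, 0, 0.092, 255, 0, 0, 0, 0.092, 255, -0.007, 0.03, 0, 0, 255, -0.007, 0.042, 0, 0, 255, -0.007, 0.045, 0, 0]
}}

```text
clock: 15.85
eef_pos: [0.5686, 0.1203, 0.1817]
tcp_rot: [[0.999, 0.034, 0.023], [0.033, -0.999, 0.025], [0.023, -0.024, -0.999]]
ft_force: [0.4, -1.6, -2.9]
finger_gap: 0.0698
```

>>> {"name": "play_rows", "arguments": {
  "rows": [255, -0.007, 0.045, 0, 0, 255, -0.007, 0.045, 0, 0, 255, -0.007, 0.045, 0, 0, 255, -0.007, 0.045, 0, 0, 255, -0.007, 0.045, 0, 0, 255, -0.007, 0.045, 0, 0, 255, -0.007, 0.045, 0, 0, 255, -0.007, 0.045, 0, 0]
}}

```text
clock: 16.65
eef_pos: [0.5202, -0.2549, 0.1724]
tcp_rot: [[0.999, 0.036, 0.025], [0.035, -0.999, 0.024], [0.026, -0.023, -0.999]]
ft_force: [0.2, 0.2, -3.1]
finger_gap: 0.0702
```

Run:
```python
from h import *
go(.512,-.391,.053,2.3)
```

```text
t 16.65 pos [ 0.5202 -0.2549  0.1724] yaw 2.02 gap 0.0702 F [ 0.2  0.2 -3.1]
turn -0.0049
tool shift after turn [-0.0168  0.1384  0.1158]
```

>>> {"name": "play_rows", "arguments": {
  "rows": [255, -0.004, 0.045, 0, 0, 255, -0.004, 0.045, 0, 0, 255, -0.004, 0.03, 0, 0, 255, -0.003, 0.013, 0.01, 0, 255, 0, 0, 0.03, 0, 255, 0, 0, 0.03, 0, 255, 0, 0, 0.025, 0, 255, 0, 0, 0, 0]
}}

```text
clock: 17.45
eef_pos: [0.5084, -0.3961, 0.0682]
tcp_rot: [[0.999, 0.029, 0.025], [0.029, -0.999, 0.024], [0.025, -0.023, -0.999]]
ft_force: [-1.2, 0.9, -2.9]
finger_gap: 0.0703
```

Run:
```python
from h import *
go(.512,-.391,.052,2.3)
```

```text
t 17.45 pos [ 0.5084 -0.3961  0.0682] yaw 1.65 gap 0.0703 F [-1.2  0.9 -2.9]
turn -0.0113
tool shift after turn [ 0.0033 -0.0046  0.0164]
```

>>> {"name": "play_rows", "arguments": {
  "rows": [255, 0.003, -0.004, 0.007, 0, 255, 0, 0, 0.006, 0, 255, 0, 0, 0.002, 0, 255, 0, 0, 0, 0]
}}

```text
clock: 17.85
eef_pos: [0.5133, -0.3907, 0.0555]
tcp_rot: [[0.999, 0.031, 0.027], [0.03, -0.999, 0.022], [0.028, -0.022, -0.999]]
ft_force: [0.7, -0.3, -3.0]
finger_gap: 0.0696
```

>>> {"name": "play_rows", "arguments": {
  "rows": [255, 0, 0, 0.003, 0, 255, 0, 0, 0.002, 0, 255, 0, 0, 0, 0]
}}

```text
clock: 18.15
eef_pos: [0.514, -0.3911, 0.0518]
tcp_rot: [[0.999, 0.031, 0.029], [0.03, -0.999, 0.021], [0.03, -0.02, -0.999]]
ft_force: [0.2, -0.7, -3.1]
finger_gap: 0.0698
```

>>> {"name": "play_rows", "arguments": {
  "rows": [255, 0, 0, 0.001, 0, 0, 0, 0, 0, 0, 0, 0, 0, 0, 0, 0, 0, 0, 0, 0, 0, 0, 0, 0, 0, 0, 0, 0, -0.02, 0, 0, 0, 0, -0.045, 0, 0, 0, 0, -0.05, 0]
}}

```text
clock: 18.95
eef_pos: [0.5088, -0.3921, 0.1624]
tcp_rot: [[0.999, 0.031, 0.022], [0.03, -0.999, 0.027], [0.022, -0.026, -0.999]]
ft_force: [1.0, -0.2, 0.0]
finger_gap: 0.0932
```

Run:
```python
from h import *
go(.485,.15,.18,8.4)
```

```text
t 18.95 pos [ 0.5088 -0.3921  0.1624] yaw 1.72 gap 0.0932 F [ 1.  -0.2  0. ]
turn -0.1166
tool shift after turn [ 0.0561 -0.54   -0.0034]
```

>>> {"name": "play_rows", "arguments": {
  "rows": [0, 0, 0, -0.01, -0.117, 0, 0.005, -0.045, -0.001, 0, 0, 0.005, -0.045, -0.001, 0, 0, 0.005, -0.045, -0.001, 0, 0, 0.005, -0.045, -0.001, 0, 0, 0.005, -0.045, -0.001, 0, 0, 0.005, -0.045, -0.001, 0, 0, 0.005, -0.045, -0.001, 0]
}}

```text
clock: 19.75
eef_pos: [0.4956, -0.0716, 0.1957]
tcp_rot: [[0.989, 0.145, 0.033], [0.145, -0.989, 0.019], [0.035, -0.014, -0.999]]
ft_force: [1.1, 0.2, -0.8]
finger_gap: 0.0928
```

>>> {"name": "play_rows", "arguments": {
  "rows": [0, 0.005, -0.045, -0.001, 0, 0, 0.005, -0.045, -0.001, 0, 0, 0.005, -0.045, -0.001, 0, 0, 0.004, -0.035, 0, 0, 0, 0, 0, 0, 0]
}}

```text
clock: 20.25
eef_pos: [0.4872, 0.1102, 0.2039]
tcp_rot: [[0.988, 0.149, 0.037], [0.148, -0.989, 0.02], [0.039, -0.015, -0.999]]
ft_force: [0.5, -0.1, 0.4]
finger_gap: 0.0935
```

Run:
```python
import br
from h import *
go(.485,.239,.060,8.4)
```

```text
[ 295   13   91   37 3186] 0.07 [0.4851 0.2388] [0.07  0.025] 8.410725593566895
t 20.3 pos [0.4874 0.1088 0.2039] yaw 8.52 gap 0.093 F [ 0.1 -0.6  0.2]
turn 0.0021
tool shift after turn [ 0.011  -0.1271  0.1463]
```

B is undisturbed at (0.485, 0.239).

>>> {"name": "play_rows", "arguments": {
  "rows": [0, 0.003, -0.032, 0.018, 0, 0, 0.003, -0.032, 0.018, 0, 0, 0.003, -0.032, 0.018, 0, 0, 0.002, -0.03, 0.018, 0, 0, 0, -0.002, 0.018, 0, 0, 0, 0, 0, 0]
}}

```text
clock: 20.9
eef_pos: [0.4847, 0.238, 0.1144]
tcp_rot: [[0.989, 0.144, 0.04], [0.143, -0.99, 0.018], [0.043, -0.012, -0.999]]
ft_force: [-0.0, -0.2, 0.9]
finger_gap: 0.0927
```

Run:
```python
from h import *
go(.485,.239,.060,8.4)
```

```text
t 20.9 pos [0.4847 0.238  0.1144] yaw 8.23 gap 0.0927 F [-0.  -0.2  0.9]
turn -0.003
tool shift after turn [-0.0018 -0.0003  0.0544]
```

>>> {"name": "play_rows", "arguments": {
  "rows": [0, -0.002, -0.002, 0.02, 0, 0, 0, 0, 0.02, 0, 0, 0, 0, 0.011, 0, 0, 0, -0.002, 0.003, 0, 0, 0, 0, 0, 0]
}}

```text
clock: 21.4
eef_pos: [0.4875, 0.2388, 0.0632]
tcp_rot: [[0.989, 0.139, 0.044], [0.138, -0.99, 0.019], [0.046, -0.012, -0.999]]
ft_force: [-0.2, -0.6, 1.1]
finger_gap: 0.0931
```

Run:
```python
from h import *
go(.485,.239,.060,8.4)
```

```text
t 21.4 pos [0.4875 0.2388 0.0632] yaw 7.95 gap 0.0931 F [-0.2 -0.6  1.1]
turn -0.0079
tool shift after turn [-0.0026 -0.0005  0.0031]
```

>>> {"name": "play_rows", "arguments": {
  "rows": [0, -0.002, 0, 0.003, 0, 255, 0, 0, 0, 0, 255, 0, 0, 0, 0, 255, 0, 0, 0, 0, 255, 0, 0, 0, 0, 255, 0, 0, 0, 0, 255, 0, 0, 0, 0, 255, 0, 0, 0, 0]
}}

```text
clock: 22.2
eef_pos: [0.4866, 0.2386, 0.0629]
tcp_rot: [[0.989, 0.139, 0.048], [0.138, -0.99, 0.02], [0.05, -0.013, -0.999]]
ft_force: [-0.2, -0.3, 0.1]
finger_gap: 0.0701
```

Run:
```python
from h import *
go(.512,-.311,.17,2.3)
```

```text
t 22.2 pos [0.4866 0.2386 0.0629] yaw 7.93 gap 0.0701 F [-0.2 -0.3  0.1]
turn 0.0983
tool shift after turn [ 0.0085  0.5481 -0.1166]
```

>>> {"name": "play_rows", "arguments": {
  "rows": [255, 0, 0, -0.03, 0, 255, 0, 0, -0.045, 0, 255, 0, 0, -0.045, 0, 255, 0, 0, -0.005, 0.098, 255, 0, 0.03, -0.001, 0, 255, 0.001, 0.042, -0.001, 0, 255, 0.001, 0.045, -0.001, 0, 255, 0.001, 0.045, -0.001, 0]
}}

```text
clock: 23.0
eef_pos: [0.4873, 0.0733, 0.1913]
tcp_rot: [[0.998, 0.045, 0.042], [0.044, -0.999, 0.019], [0.043, -0.017, -0.999]]
ft_force: [-0.0, 0.0, -4.3]
finger_gap: 0.0702
```

>>> {"name": "play_rows", "arguments": {
  "rows": [255, 0.001, 0.045, -0.001, 0, 255, 0.001, 0.045, -0.001, 0, 255, 0.001, 0.045, -0.001, 0, 255, 0.001, 0.045, -0.001, 0, 255, 0.001, 0.045, -0.001, 0, 255, 0.001, 0.045, -0.001, 0, 255, 0.001, 0.045, -0.001, 0, 255, 0, 0.025, 0, 0]
}}

```text
clock: 23.8
eef_pos: [0.5057, -0.282, 0.1907]
tcp_rot: [[0.998, 0.043, 0.04], [0.042, -0.999, 0.02], [0.041, -0.018, -0.999]]
ft_force: [0.2, 0.5, -3.3]
finger_gap: 0.0703
```

Run:
```python
from h import *
go(.512,-.311,.056,2.3)
```

```text
t 23.8 pos [ 0.5057 -0.282   0.1907] yaw 2.43 gap 0.0703 F [ 0.2  0.5 -3.3]
turn 0.0023
tool shift after turn [-0.0004  0.0318  0.1342]
```

>>> {"name": "play_rows", "arguments": {
  "rows": [255, 0, 0.028, 0.01, 0, 255, 0, 0.002, 0.025, 0, 255, 0, 0, 0.03, 0, 255, 0, 0, 0.03, 0, 255, 0, 0, 0.02, 0, 255, 0, 0, 0.008, 0, 255, 0, 0, 0, 0]
}}

```text
clock: 24.5
eef_pos: [0.51, -0.3149, 0.06]
tcp_rot: [[0.999, 0.037, 0.037], [0.037, -0.999, 0.022], [0.038, -0.021, -0.999]]
ft_force: [-0.6, 0.1, -3.0]
finger_gap: 0.0702
```

Run:
```python
from h import *
go(.512,-.311,.053,2.3)
```

```text
t 24.5 pos [ 0.51   -0.3149  0.06  ] yaw 2.1 gap 0.0702 F [-0.6  0.1 -3. ]
turn -0.0034
tool shift after turn [ 0.0019 -0.0037  0.0072]
```

>>> {"name": "play_rows", "arguments": {
  "rows": [255, 0, 0, 0.005, 0, 255, 0, 0, 0.003, 0, 255, 0, 0, 0, 0]
}}

```text
clock: 24.8
eef_pos: [0.5113, -0.3153, 0.0541]
tcp_rot: [[0.999, 0.038, 0.039], [0.037, -0.999, 0.02], [0.04, -0.019, -0.999]]
ft_force: [-0.0, 0.6, -3.6]
finger_gap: 0.0703
```

>>> {"name": "play_rows", "arguments": {
  "rows": [255, 0, 0, 0.0015, 0, 255, 0, 0, 0.0005, 0, 0, 0, 0, 0, 0, 0, 0, 0, 0, 0, 0, 0, 0, 0, 0, 0, 0, 0, 0, 0, 0, 0, 0, -0.02, 0, 0, 0, 0, -0.045, 0]
}}

```text
clock: 25.6
eef_pos: [0.5079, -0.3158, 0.1156]
tcp_rot: [[0.999, 0.038, 0.036], [0.037, -0.999, 0.023], [0.037, -0.021, -0.999]]
ft_force: [-0.4, -1.8, 0.0]
finger_gap: 0.093
```

>>> {"name": "play_rows", "arguments": {
  "rows": [0, 0, 0, -0.05, 0, 0, 0, 0, -0.05, 0, 0, -0.04, -0.02, 0, 0, 0, -0.045, -0.02, 0, 0, 0, 0, -0.045, 0, 0, 0, 0, -0.045, 0, 0, 0, 0, 0, 0, 0, 0, 0, 0, 0, 0]
}}

```text
clock: 26.4
eef_pos: [0.4121, -0.19, 0.2274]
tcp_rot: [[0.998, 0.035, 0.048], [0.035, -0.999, 0.014], [0.048, -0.013, -0.999]]
ft_force: [-1.2, -0.3, 0.1]
finger_gap: 0.0929
```

Run:
```python
from h import *
go(.42,-.18,.25)
for n in("scene","side"):
    p,d,m=grab(n);P=pts(d,m);x,y,z=np.moveaxis(P,-1,0)
    for nm,k,A in(("tote",(z>.045)&(z<.067)&(y<-.27)&(y>-.44)&(x>.4)&(x<.62),8),("low",(z>.018)&(z<.04)&(abs(y+.02)<.16)&(x>.4)&(x<.78),20),("traycut",(z>.03)&(z<.085)&(y>.1)&(y<.17)&(x>.45)&(x<.6),3)):
        c,l,st,_=cv2.connectedComponentsWithStats(k.astype(np.uint8))
        for i in range(1,c):
            if st[i,4]>A: a=P[l==i];q=cv2.minAreaRect(a[:,:2].astype(np.float32));print(n,nm,st[i,4],np.round(np.median(a[:,2]),3),np.round(q[0],3),np.round(q[1],3),round(q[2],1))
    cv2.imwrite(f"pics/end_{n}.png",cv2.resize(p[60:290,220:420],None,fx=2.6,fy=2.6,interpolation=2))
```

```text
t 26.4 pos [ 0.4121 -0.19    0.2274] yaw 1.98 gap 0.0929 F [-1.2 -0.3  0.1]
tool shift after turn [ 0.0094 -0.01   -0.022 ]
scene tote 11 0.057 [ 0.61  -0.437] [0.017 0.005] 1.3
scene tote 23 0.056 [ 0.573 -0.437] [0.041 0.005] 0.3
scene tote 59 0.06 [ 0.532 -0.391] [0.032 0.025] 5.5
scene tote 68 0.059 [ 0.525 -0.314] [0.039 0.029] 5.5
scene low 216 0.029 [ 0.538 -0.147] [0.175 0.028] 3.6
scene low 188 0.025 [ 0.732 -0.062] [0.065 0.065] 58.8
scene low 181 0.031 [ 0.442 -0.039] [0.024 0.118] 1.0
scene low 21 0.02 [0.451 0.126] [0.027 0.031] 88.1
scene traycut 178 0.051 [0.526 0.137] [0.148 0.047] 1.8
side tote 27 0.053 [ 0.576 -0.438] [0.057 0.005] 2.6
side tote 137 0.059 [ 0.514 -0.392] [0.07  0.031] 7.8
side tote 140 0.058 [ 0.512 -0.314] [0.069 0.028] 1.6
side low 247 0.028 [ 0.537 -0.146] [0.178 0.027] 3.9
side low 228 0.029 [ 0.441 -0.02 ] [0.025 0.163] 0.8
side low 220 0.025 [ 0.732 -0.063] [0.066 0.068] 88.2
side low 23 0.02 [0.44  0.112] [0.054 0.009] 83.2
side traycut 196 0.052 [0.526 0.135] [0.148 0.049] 0.8
```

View pics/end_side.png

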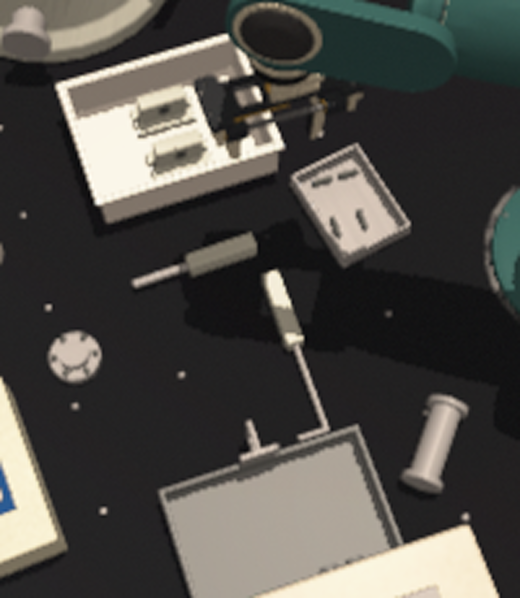

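All of it is in place: both brackets stand in the tote (rib tops at about 0.060), the tray is out, the rod lies flat, and the bar and flange have not moved.

```bash
python3 -c "
from h import *
print(r.hand_in())"
```

```text
the job is handed in; nothing more can be done
None
```

I handed the job in at about 26.5 s on the robot's clock. Both brackets are standing in the tote, the tray is out, and the rod is back flat on the bench. The interface gave no verdict, so this rests on my own last checks.

- **Tray:** I hooked the eye with the rod and drew the tray out until it met its end stop; the wrist read about 35 N there. The eye's front face last measured y = 0.114, which is where it should be with the tray fully out.
- **Rod:** It lies on the bench beside the tray, with its handle along x ≈ 0.442 and its top at about 30 mm. It is clear of the eye and the tote.
- **Brackets:** Both stand upright near (0.514, −0.392) and (0.512, −0.314). Their tops are at about 59 mm, against 60 mm expected for standing on the tote floor.
- **Plain bar and flange:** Both are where they started, within the few millimetres my measurements can resolve. I did not touch the blue look-alike.
- **Gripper:** It is open and clear of everything.

By the end the tool had drifted about 3° off vertical. This had no visible effect on how the brackets stand. No check failed or disagreed.

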